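# Open the taller of two glazed sample cabinets

### The job

Two small white cabinets with glazed doors stand on the bench, a taller and a lower one. Take the taller one's door by its bar handle and swing it wide open, until it stands about square to the cabinet's front, so that I can get at the vials. Leave the lower cabinet shut.

Things in the scene. Friction and masses are not known exactly. Their poses are not given: they have to be found in the camera images.
- tall_handle (a point): Taller cabinet's handle, moves with the door: upright steel bar, 12 mm thick, 94 mm long, 35 mm in front of the door's face on a thin 8 mm stay near each end. Origin on the bar's axis, 18 mm below its top end, 30 mm below the cabinet's top; pinch it here from above, fingers either side along y. z is up; x points from bar to door face; y along the door towards the hinge.
- tall_door_hinge (a point): Point on the upright hinge axis of the taller cabinet's door, at the height of the handle's origin: the cabinet's front edge, on the left as the robot faces it. In the handle's frame it always lies 35 mm along x and 114 mm along y. Seen from above the door opens clockwise, its handle side coming towards the robot.
- tall_door (a joint): Opening of the taller cabinet's door, rad: 0 shut, 1.57 square to the front, stop at 1.75. Starts shut or slightly ajar; no latch, light friction (1 to 2 N at the handle), stays where left. White cabinet fixed to the bench, 140 mm wide, 130 deep, 250 high, left or right of the lower one; glazed door 134 mm wide, lower edge 30 mm above the bench.
- low_door (a joint): Opening of the lower cabinet's door, rad, 0 shut (as it starts and shall stay). That cabinet is 170 mm wide, 130 deep, 160 high, otherwise of the same make with the same kind of handle; a roll of dark tape lies on top of it.

How it is judged:
By the outcome, as a careful person would: the job done as asked, in the order asked, and still so for the second after the job is handed in, with the robot touching nothing.
It also fails if it takes over 38 s, if anything falls off the work surface, if the arm or the gripper's body presses on something with over 40 N, if the wrist force passes 120 N, or if a joint passes its speed limit or range.

### The arm

A 6-joint arm with a two-finger parallel gripper is mounted at the origin on a cart in front of the work surface, level with it; the furniture and walls round the work are solid. World frame = base frame: x ahead of the robot, y to its left, z up, the work surface at z = 0. Lengths are in m, angles in rad, forces in N, time in s.
With the tool pointing down it reaches from about 0.35 to 0.975 m from the base axis. Payload 4.9 kg.
Tool frame: the origin (TCP) lies midway between the tips of the shut fingers; the grasp point (between the pads) lies 19 mm behind it (ctrl.tcp_to_grasp is the distance from the TCP to the grasp point, in m); z points along the fingers, y is the line along which they close (so a half turn about z gives the same grasp; the last joint's range is limited). The gripper opens to 85 mm and grips with 20 to 120 N. Pads are 22 mm wide; open, the fingers measure 114 mm over their backs; the gripper's body (76 mm by 85 mm) begins 54 mm behind the grasp point. The pads swing forward as they close: fully open they stand 13 mm farther back than shut.
Start: joints at [-1.301, 0.053, 1.613, -0, 1.476, -0.119], TCP at [0.237, -0.578, 0.2] pointing down, gripper open.
Joint ranges: [-3.01, 3.01], [-1.01, 2.22], [0.06, 2.58], [-1.02, 4.17], [0.09, 2.62], [-3.14, 3.14]. Speed limits (rad/s): [2.57, 2.57, 3.14, 3.14, 3.14, 3.14].

### API

Orientations are given as a rotation vector (axis times angle).
In Python, from station import ctrl gives the robot as it stands.
- The arm moves only by the shell command python3 jog.py [FORCE], which reads ROWS from standard input. ROWS is a JSON list that holds a single list of rows (three levels of brackets), with 1 to 20 rows, each of 7 numbers: the finger opening in m, then dx, dy, dz in m, then a rotation vector rx, ry, rz in rad; each row is the pose to reach, as a shift and turn from the pose commanded when the command began, along the tool's axes at that moment; what a row does not reach only later rows make up. A row lasts 1/12 s, in which the tool goes at most 0.0417 m and 0.125 rad, less where a joint would pass 70% of its speed; a pose out of reach is approached as far as the arm can. The fingers move at their own pace and stop on an object; FORCE is the grip in N (left out, the last holds). Time passes only in rows, so rows that do not move let the fingers close. It prints the time, the measured TCP pose, the force, the opening and the grip force at its end. Input that does not fit is refused with a message, and nothing moves.
- ctrl.get_obs(): the state, without advancing time (a new reading comes with each control period).
- ctrl.get_image(name): name is "scene" or "top" or "wrist"; returns the picture (420x560x3 uint8, red, green, blue); there is no depth.
- ctrl.camera_params(name): a dict with "fx", "fy", "cx", "cy" (pixels), "T" (4x4, takes a point from camera to world coordinates); the wrist camera has in their place "tool_from_camera" (4x4, takes a point from camera to tool coordinates, whose origin is the TCP and whose axes are the flange's). Camera axes: x right, y down, z forward; pixel columns grow to the right and rows downward; lengths in m; the calibration is good to about 2 mm. The wrist camera is an equidistant fisheye: a pixel r from the principal point sees the ray r / f radians off the axis. A picture is of the moment at which its call begins: read the wrist's pose just before it. camera_params takes no time and is no camera call.
- ctrl.finish_job(): hands the job in; it is judged then, once.
The state is a dict: "t": time; "q": joint angles; "dq": joint speeds; "effort": joint torques, N m; "tool_pos": TCP position; "tool_rot": TCP orientation; "contact_force": force on the tool from outside, world axes, zero at the start; "wrist_torque": the same for the moment, N m; "opening": finger opening in m; "grip_force": force on a finger pad.
Only numpy, scipy, OpenCV 4.12 (cv2) and the standard library are available. Lean on these libraries where they do the work, as an engineer would, in place of code of your own. Each camera call takes 0.05 s, during which the arm holds its last target. There are 200 camera calls.

## Working session

There is one attempt and no reset: what is moved stays moved. The work goes in short steps, Python scripts to look and compute and a shell command to move; the robot and the scene stay as the last step left them, time stands still between calls to the robot, and variables do not carry over. Pictures are saved under pics/ and viewed, at most 10 in all, crops included, and the job is handed in when it is done.

```bash
ls; mkdir -p pics; python3 - <<'E'
from station import ctrl
import cv2
for n in("scene","top"):
    p=ctrl.camera_params(n);print(n,p)
    cv2.imwrite(f"pics/{n}0.png",ctrl.get_image(n)[:,:,::-1])
o=ctrl.get_obs();print(o["t"],o["tool_pos"],o["tool_rot"],ctrl.tcp_to_grasp)
E
```

```text
jog.py
pics
station.py
scene {'fx': 521.8948833661741, 'fy': 521.8948833661741, 'cx': 290.15321058402446, 'cy': 203.92760583808592, 'T': array([[-0.89495532, -0.29105369,  0.338146  ,  0.18431502],
       [-0.44610438,  0.59526767, -0.66831675,  0.45831802],
       [-0.00677132, -0.74896205, -0.66257829,  0.87554683],
       [ 0.        ,  0.        ,  0.        ,  1.        ]])}
top {'fx': 470.16026630162395, 'fy': 470.16026630162395, 'cx': 283.1496981831983, 'cy': 214.12223310559807, 'T': array([[ 2.62185102e-03, -9.89503088e-01,  1.44487941e-01,
         4.01301830e-01],
       [-9.99945127e-01, -1.12874169e-03,  1.04148053e-02,
        -2.76176134e-01],
       [-1.01423924e-02, -1.44507318e-01, -9.89451751e-01,
         1.14240387e+00],
       [ 0.00000000e+00,  0.00000000e+00,  0.00000000e+00,
         1.00000000e+00]])}
0.1 [ 0.23674234 -0.57776437  0.19839869] [-3.08061914e+00 -6.06502769e-01  2.08807419e-04] 0.0187
```

View pics/scene0.png

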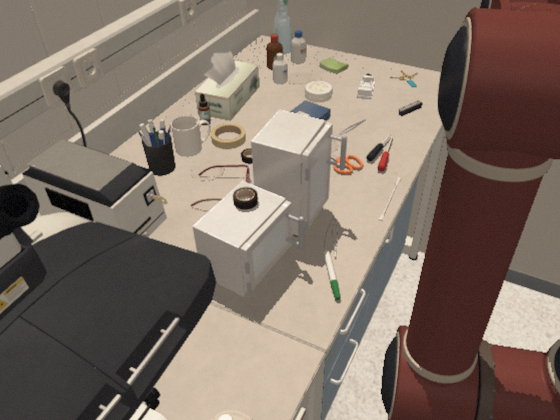

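View pics/top0.png

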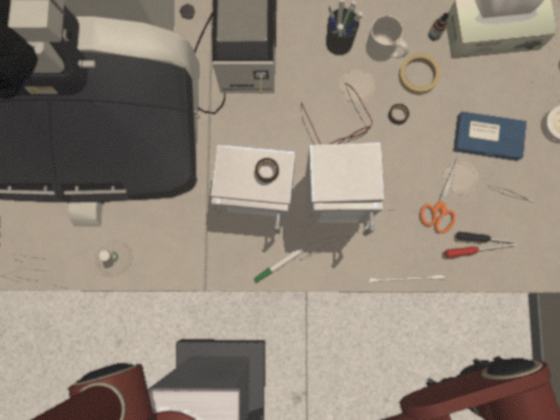

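The tall cabinet is on the robot's right (top view, about 310-382 by 145-208, handle near (371,225)). The lower one is on the left with the tape on it. I'll enlarge both views.

```bash
python3 - <<'E'
import cv2,numpy as np
a=cv2.imread("pics/top0.png")[130:240,295:395];b=cv2.imread("pics/scene0.png")[100:250,240:360]
cv2.imwrite("pics/crop.png",np.hstack([cv2.resize(a,(500,550),interpolation=cv2.INTER_CUBIC)]))
cv2.imwrite("pics/crop2.png",cv2.resize(b,(480,600),interpolation=cv2.INTER_CUBIC))
E
```

```text
(no output)
```

View pics/crop.png

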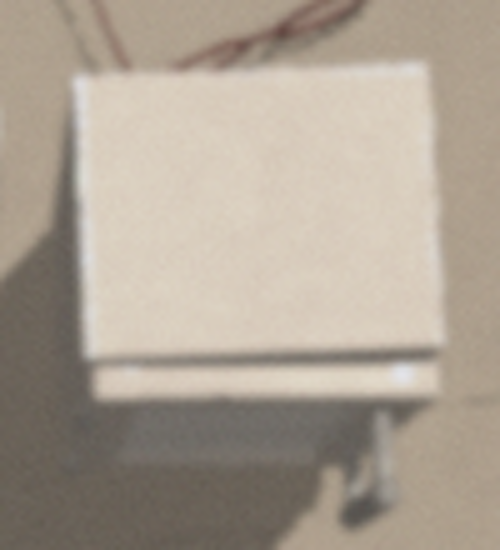

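View pics/crop2.png

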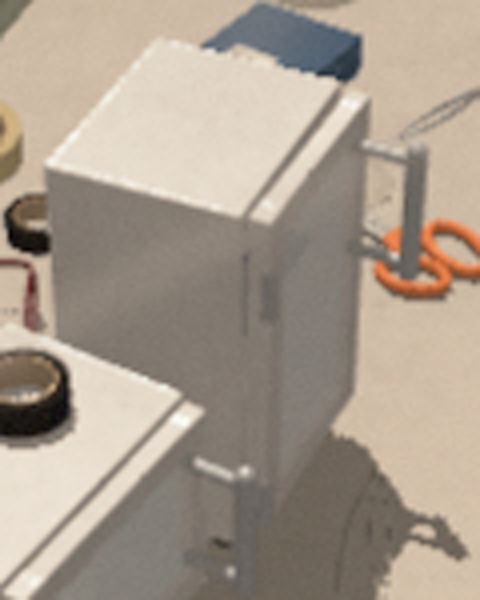

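Top crop: the roof's front corners are at about (312.6,201.6) and (383.4,199.6), the door's front top edge runs (314,210)-(383,209), and the bar's top is at about (371.7,229.5). Scene crop: the bar's top is at (343.5,137.3) and its bottom at (341.8,168.5).

```bash
cat >h.py <<'E'
import numpy as np
from station import ctrl
def ray(n,u,v):
    p=ctrl.camera_params(n);T=p["T"];d=T[:3,:3]@[(u-p["cx"])/p["fx"],(v-p["cy"])/p["fy"],1];return T[:3,3],d
def atz(n,u,v,z):
    c,d=ray(n,u,v);return c+d*(z-c[2])/d[2]
def tri(*obs):
    A=0;b=0
    for o in obs:
        c,d=ray(*o);d=d/np.linalg.norm(d);P=np.eye(3)-np.outer(d,d);A=A+P;b=b+P@c
    return np.linalg.solve(A,b)
E
python3 - <<'E'
from h import *
np.set_printoptions(precision=4,suppress=True)
for u,v in[(312.3,201.3),(383.1,199.3),(309.7,144.7),(379.7,142.3),(313.7,209.7),(382.8,208.8)]:print(atz("top",u,v,.25))
for w,v in[("scene",(251+[0][0],0))][:0]:pass
print("scene roof FL,FR",atz("scene",240+245/4,100+217/4,.25),atz("scene",240+342/4,100+82/4,.25))
print("scene door top FL,FR",atz("scene",240+268/4,100+222/4,.25),atz("scene",240+370/4,100+98/4,.25))
print("bar top",atz("top",371.7,229.5,.238),atz("scene",343.5,137.0,.238),tri(("top",371.7,229.5),("scene",343.5,137.)))
print("bar bot",atz("scene",341.8,168.5,.144),atz("top",364.9,233.5,.144))
E
```

```text
[ 0.5566 -0.3228  0.25  ]
[ 0.5606 -0.4589  0.25  ]
[ 0.6691 -0.3184  0.25  ]
[ 0.6739 -0.4555  0.25  ]
[ 0.5403 -0.3254  0.25  ]
[ 0.5421 -0.4578  0.25  ]
scene roof FL,FR [ 0.5511 -0.3185  0.25  ] [ 0.5574 -0.4555  0.25  ]
scene door top FL,FR [ 0.5389 -0.3197  0.25  ] [ 0.5372 -0.4474  0.25  ]
bar top [ 0.5036 -0.4377  0.238 ] [ 0.5035 -0.4299  0.238 ] [ 0.5053 -0.4385  0.232 ]
bar bot [ 0.5061 -0.441   0.144 ] [ 0.5056 -0.4399  0.144 ]
```

The measurements agree: bar at about (0.5045,-0.4385), hinge at about (0.538,-0.323), yaw about 1-2°, door shut. I'll move to a point above the bar and check with the wrist camera.

```bash
cat >>h.py <<'E'
from scipy.spatial.transform import Rotation as Ro
def down(yaw): return Ro.from_euler("z",yaw)*Ro.from_rotvec([np.pi,0,0])
def rel(p,yaw):
    o=ctrl.get_obs();R=Ro.from_rotvec(o["tool_rot"])
    return np.round(np.r_[R.inv().apply(np.array(p)-o["tool_pos"]),(R.inv()*down(yaw)).as_rotvec()],4)
E
python3 -c "
from h import *
print(rel([.5045,-.4385,.29],.02),rel([.237,-.578,.29],.389))"
```

```text
[ 3.006e-01 -2.750e-02 -9.150e-02 -1.800e-03  1.000e-04  3.688e-01] [ 0.0002  0.0001 -0.0916 -0.0018 -0.0002 -0.0002]
```

```bash
echo '[[[0.085,0,0,-0.04,0,0,0],[0.085,0.02,0,-0.075,0,0,0.1],[0.085,0.05,-0.005,-0.09,0,0,0.2],[0.085,0.09,-0.01,-0.0915,0,0,0.3],[0.085,0.13,-0.015,-0.0915,0,0,0.369],[0.085,0.17,-0.02,-0.0915,0,0,0.369],[0.085,0.21,-0.023,-0.0915,0,0,0.369],[0.085,0.25,-0.025,-0.0915,0,0,0.369],[0.085,0.28,-0.0275,-0.0915,0,0,0.369],[0.085,0.3006,-0.0275,-0.0915,-0.0018,0,0.369],[0.085,0.3006,-0.0275,-0.0915,-0.0018,0,0.369],[0.085,0.3006,-0.0275,-0.0915,-0.0018,0,0.369]]]' | python3 jog.py
python3 - <<'E'
from h import *
import cv2
o=ctrl.get_obs();R=Ro.from_rotvec(o["tool_rot"]);p=ctrl.camera_params("wrist")
im=ctrl.get_image("wrist");cv2.imwrite("pics/w1.png",im[:,:,::-1])
T=np.array(p["tool_from_camera"])
def proj(P):
    c=np.linalg.inv(T)@np.r_[R.inv().apply(np.array(P)-o["tool_pos"]),1];c=c[:3]
    th=np.arctan2(np.hypot(*c[:2]),c[2]);d=c[:2]/np.hypot(*c[:2]);return np.round([p["cx"]+p["fx"]*th*d[0],p["cy"]+p["fy"]*th*d[1]],1)
print(p["fx"],T.round(3).tolist())
for P in([.5045,-.4385,.238],[.5045,-.4385,.144],[.538,-.323,.25],[.542,-.458,.25]):print(P,proj(P))
print(o["t"],o["tool_pos"],rel([.5045,-.4385,.201],.02))
E
```

```text
t: 1.1
tool_pos: [0.5052, -0.4381, 0.29]
tool_rot: [3.141, 0.034, -0.002]
contact_force: [0.4, 0.5, -0.9]
opening: 0.0849
grip_force: 0.0
325.19226210127806 [[0.0, -0.956, -0.293, 0.075], [1.0, 0.0, -0.001, 0.001], [0.001, -0.293, 0.956, -0.175], [0.0, 0.0, 0.0, 1.0]]
[0.5045, -0.4385, 0.238] [277.2 222.4]
[0.5045, -0.4385, 0.144] [277.2 192.9]
[0.538, -0.323, 0.25] [119.7 180.1]
[0.542, -0.458, 0.25] [307.4 175.7]
1.1 [ 0.50518597 -0.43807713  0.29000773] [ 0.0002 -0.0004  0.0893  0.0012  0.001   0.0003]
```

View pics/w1.png

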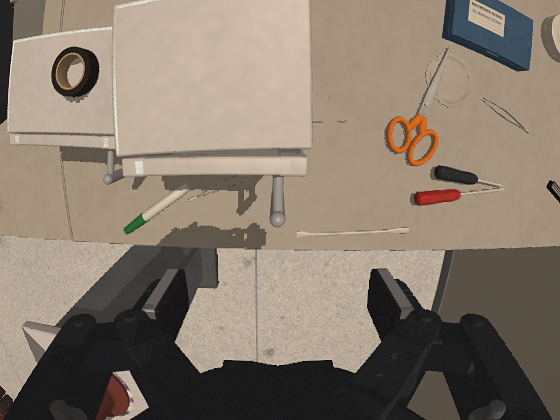

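Bar top seen at about (278,219) against a predicted (277,222), and the door's corners match within 2 px. So the position is good to about 1-2 mm. Descending and gripping lightly.

```bash
echo '[[[0.085,0.001,0,0.03,0,0,0],[0.085,0.001,0,0.06,0,0,0],[0.085,0.001,0,0.0893,0,0,0],[0.085,0.001,0,0.0893,0,0,0],[0,0.001,0,0.0893,0,0,0],[0,0.001,0,0.0893,0,0,0],[0,0.001,0,0.0893,0,0,0],[0,0.001,0,0.0893,0,0,0],[0,0.001,0,0.0893,0,0,0],[0,0.001,0,0.0893,0,0,0],[0,0.001,0,0.0893,0,0,0],[0,0.001,0,0.0893,0,0,0]]]' | python3 jog.py 30
```

```text
t: 2.15
tool_pos: [0.5064, -0.4382, 0.203]
tool_rot: [3.141, 0.032, 0.003]
contact_force: [-0.2, 5.7, 4.8]
opening: 0.0044
grip_force: 23.5
```

The opening reads 4 mm with grip force, which is too small for a 12 mm bar. Looking at it.

```bash
python3 - <<'E'
from h import *
import cv2
o=ctrl.get_obs();print(o["opening"],o["grip_force"],o["contact_force"],o["wrist_torque"])
a=ctrl.get_image("wrist")[:,:,::-1];b=ctrl.get_image("scene")[80:200,260:380,::-1]
cv2.imwrite("pics/w2.png",np.hstack([cv2.resize(a[120:420,160:400],(400,500)),cv2.resize(b,(400,500),interpolation=cv2.INTER_CUBIC)]))
E
```

```text
0.004444882619460661 23.52603167295456 [-0.17550789  5.71324497  4.79442823] [ 0.94128599 -0.09494698 -0.05531099]
```

View pics/w2.png

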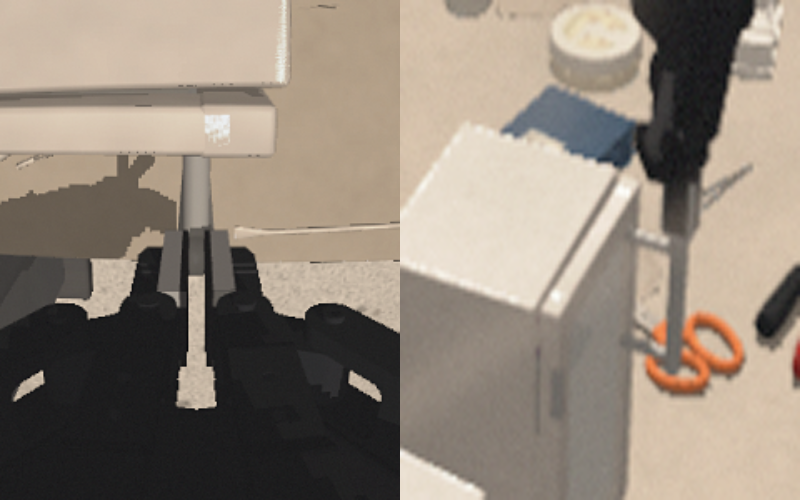

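The pads do straddle the bar near its top, with the stay leading to the door. I'll work out the arc in tool axes and test it with a short pull.

```bash
python3 -c "
from h import *
h=np.array([.035,-.114])
for t in np.arange(.1,1.65,.1):
    R=Ro.from_rotvec([0,0,t]).as_matrix()[:2,:2];print('0 %.4f %.4f 0 0 0 %.1f;'%(*(h-R@h),t),end=' ')"
echo '[[[0,-0.0056,-0.0019,0,0,0,0.05],[0,-0.0112,-0.0041,0,0,0,0.1],[0,-0.0168,-0.0066,0,0,0,0.15],[0,-0.0220,-0.0093,0,0,0,0.2],[0,-0.0220,-0.0093,0,0,0,0.2]]]' | python3 jog.py
```

```text
0 -0.0112 -0.0041 0 0 0 0.1; 0 -0.0220 -0.0092 0 0 0 0.2; 0 -0.0321 -0.0154 0 0 0 0.3; 0 -0.0416 -0.0226 0 0 0 0.4; 0 -0.0504 -0.0307 0 0 0 0.5; 0 -0.0583 -0.0397 0 0 0 0.6; 0 -0.0652 -0.0494 0 0 0 0.7; 0 -0.0712 -0.0597 0 0 0 0.8; 0 -0.0761 -0.0706 0 0 0 0.9; 0 -0.0798 -0.0819 0 0 0 1.0; 0 -0.0825 -0.0935 0 0 0 1.1; 0 -0.0839 -0.1053 0 0 0 1.2; 0 -0.0842 -0.1172 0 0 0 1.3; 0 -0.0833 -0.1291 0 0 0 1.4; 0 -0.0812 -0.1408 0 0 0 1.5; 0 -0.0779 -0.1523 0 0 0 1.6; t: 2.67
tool_pos: [0.4845, -0.4312, 0.2056]
tool_rot: [3.123, -0.285, 0.008]
contact_force: [-0.2, 3.1, 9.3]
opening: -0.0002
grip_force: 4.7
```

The grip slipped: the opening is now zero. Looking again before correcting.

```bash
python3 - <<'E'
from h import *
import cv2
o=ctrl.get_obs();print(o["t"],o["tool_pos"],o["contact_force"])
a=ctrl.get_image("wrist")[:,:,::-1];b=ctrl.get_image("scene")[80:200,260:380,::-1]
cv2.imwrite("pics/w3.png",np.hstack([cv2.resize(a[120:420,160:400],(400,500)),cv2.resize(b,(400,500),interpolation=cv2.INTER_CUBIC)]))
E
```

```text
2.6667 [ 0.48448561 -0.43123572  0.20558866] [-0.17900135  3.106536    9.33712155]
```

View pics/w3.png

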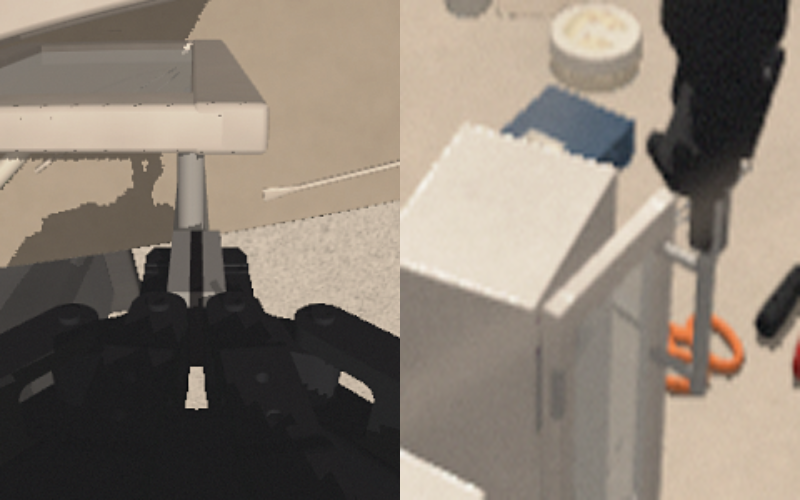

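```bash
python3 - <<'E'
from h import *
def pj(P):
    p=ctrl.camera_params("scene");T=p["T"];c=T[:3,:3].T@(np.array(P)-T[:3,3]);u=p["fx"]*c[0]/c[2]+p["cx"];v=p["fy"]*c[1]/c[2]+p["cy"]
    return round(400+(u-260)*400/120),round((v-80)*500/120)
x,y,z=ctrl.get_obs()["tool_pos"]
for zz in(z,.144,.2,.22,.238):print(zz,pj([x,y,zz]))
print("before",[pj([.5064,-.4382,k]) for k in(.144,.203,.238)])
E
```

```text
0.2055893508339202 (703, 297)
0.144 (696, 389)
0.2 (702, 305)
0.22 (704, 274)
0.238 (706, 245)
before [(671, 371), (676, 283), (679, 228)]
```

By projection, the visible fingertips end at z≈0.235 in both the scene and wrist views. That is about 30 mm short of the nominal TCP (0.2056), so only the bar's tip was pinched. The door did follow to about 0.2 rad. I'll open, go 16 mm lower (the body still clears the 0.25 m top) and regrip.

```bash
echo '[[[0.06,0,0,0,0,0,0],[0.06,0,0,0,0,0,0],[0.06,0,0,0,0,0,0],[0.06,0,0,0,0,0,0],[0.06,0,0,0.008,0,0,0],[0.06,0,0,0.016,0,0,0],[0.06,0,0,0.016,0,0,0],[0.06,0,0,0.016,0,0,0]]]' | python3 jog.py; echo '[[[0,0,0,0,0,0,0],[0,0,0,0,0,0,0],[0,0,0,0,0,0,0],[0,0,0,0,0,0,0],[0,0,0,0,0,0,0],[0,0,0,0,0,0,0],[0,0,0,0,0,0,0],[0,0,0,0,0,0,0]]]' | python3 jog.py 40
python3 - <<'E'
from h import *
import cv2
a=ctrl.get_image("wrist")[:,:,::-1];b=ctrl.get_image("scene")[80:200,260:380,::-1]
cv2.imwrite("pics/w4.png",np.hstack([cv2.resize(a[120:420,160:400],(400,500)),cv2.resize(b,(400,500),interpolation=cv2.INTER_CUBIC)]))
E
```

```text
t: 3.43
tool_pos: [0.4829, -0.4295, 0.1837]
tool_rot: [-3.128, 0.283, 0.003]
contact_force: [0.5, 0.1, 0.9]
opening: 0.06
grip_force: 0.0
t: 4.1
tool_pos: [0.4841, -0.4296, 0.1863]
tool_rot: [3.128, -0.282, 0.003]
contact_force: [2.0, 4.2, 2.4]
opening: 0.01
grip_force: 39.2
```

View pics/w4.png

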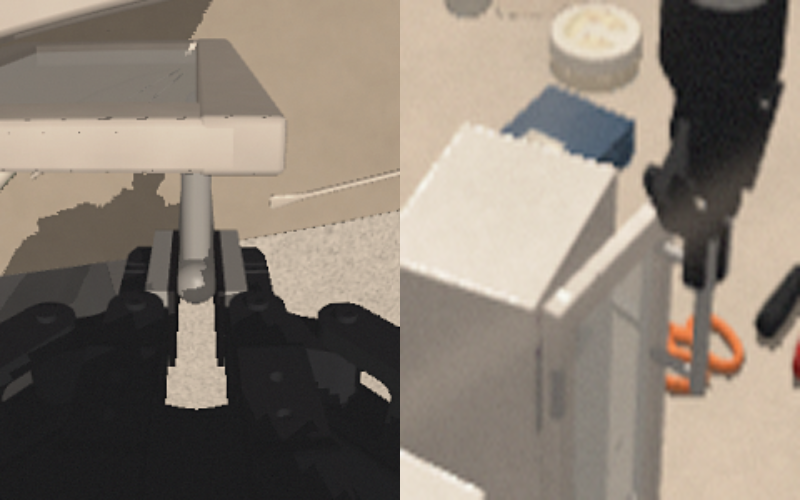

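The bar is now properly between the pads (its top end is at (195,280) in the left half; opening 10 mm, grip 39 N). Swinging the first part.

```bash
echo '[[[0,-0.0056,-0.0019,0,0,0,0.05],[0,-0.0112,-0.0041,0,0,0,0.1],[0,-0.0220,-0.0092,0,0,0,0.2],[0,-0.0321,-0.0154,0,0,0,0.3],[0,-0.0416,-0.0226,0,0,0,0.4],[0,-0.0504,-0.0307,0,0,0,0.5],[0,-0.0583,-0.0397,0,0,0,0.6],[0,-0.0652,-0.0494,0,0,0,0.7],[0,-0.0652,-0.0494,0,0,0,0.7],[0,-0.0652,-0.0494,0,0,0,0.7]]]' | python3 jog.py; python3 -c "
from h import *
o=ctrl.get_obs();x=Ro.from_rotvec(o['tool_rot']).apply([1,0,0]);print(np.arctan2(x[1],x[0]),o['wrist_torque'],o['q'])"
```

```text
t: 5.03
tool_pos: [0.429, -0.3699, 0.1863]
tool_rot: [2.843, -1.335, 0.006]
contact_force: [4.7, 3.6, 1.8]
opening: 0.0102
grip_force: 39.4
-0.8779688599762928 [ 0.52968765 -0.74725444  0.00507061] [-8.43008659e-01 -8.07302791e-02  1.76721269e+00  2.45447257e-04
  1.45127927e+00  1.60572701e+00]
```

```bash
echo '[[[0,-0.0056,-0.0019,0,0,0,0.05],[0,-0.0112,-0.0041,0,0,0,0.1],[0,-0.0220,-0.0092,0,0,0,0.2],[0,-0.0321,-0.0154,0,0,0,0.3],[0,-0.0416,-0.0226,0,0,0,0.4],[0,-0.0504,-0.0307,0,0,0,0.5],[0,-0.0583,-0.0397,0,0,0,0.6],[0,-0.0645,-0.0484,0,0,0,0.69],[0,-0.0645,-0.0484,0,0,0,0.69],[0,-0.0645,-0.0484,0,0,0,0.69]]]' | python3 jog.py; python3 - <<'E'
from h import *
import cv2
o=ctrl.get_obs();x=Ro.from_rotvec(o['tool_rot']).apply([1,0,0]);print(np.arctan2(x[1],x[0]),o['q'])
a=ctrl.get_image("top")[130:290,200:400,::-1];b=ctrl.get_image("wrist")[:,:,::-1]
cv2.imwrite("pics/w5.png",np.hstack([cv2.resize(a,(400,320),interpolation=cv2.INTER_CUBIC),cv2.resize(b[100:],(400,320))]))
E
```

```text
t: 5.87
tool_pos: [0.4245, -0.2902, 0.1862]
tool_rot: [2.225, -2.215, 0.004]
contact_force: [-1.4, 2.0, 5.6]
opening: 0.0101
grip_force: 39.7
-1.5664549810749395 [-7.43078002e-01 -2.09521770e-01  1.88270916e+00 -2.37428075e-03
  1.46604650e+00  2.39441856e+00]
```

View pics/w5.png

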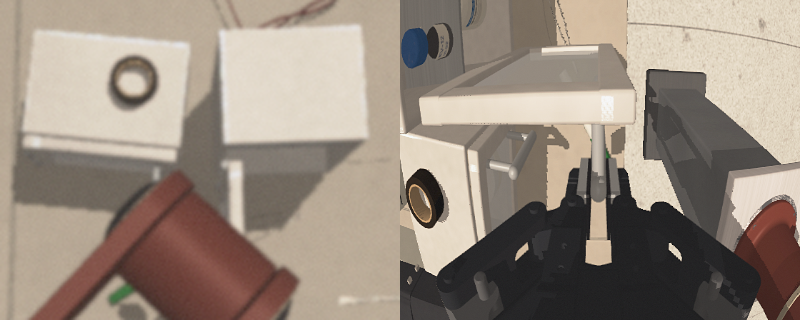

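The door stands square to the front: a vertical strip at (235,195) in the top view. The low cabinet is shut. Releasing and rising straight up.

```bash
echo '[[[0.05,0,0,0,0,0,0],[0.05,0,0,0,0,0,0],[0.05,0,0,0,0,0,0],[0.05,0,0,0,0,0,0],[0.05,0,0,-0.02,0,0,0],[0.05,0,0,-0.05,0,0,0],[0.05,0,0,-0.09,0,0,0],[0.05,0,0,-0.13,0,0,0],[0.05,0,0,-0.13,0,0,0],[0.05,0,0,-0.13,0,0,0]]]' | python3 jog.py; echo '[[[0.05,-0.01,0.03,0,0,0,0],[0.05,-0.03,0.06,0,0,0,0],[0.05,-0.06,0.08,0,0,0,0],[0.05,-0.10,0.08,0,0,0,0],[0.05,-0.12,0.08,0,0,0,0],[0.05,-0.12,0.08,0,0,0,0],[0.05,-0.12,0.08,0,0,0,0]]]' | python3 jog.py; python3 - <<'E'
from h import *
import cv2
a=ctrl.get_image("top")[130:290,200:400,::-1];b=ctrl.get_image("scene")[80:300,160:400,::-1]
cv2.imwrite("pics/w6.png",np.hstack([cv2.resize(a,(400,320),interpolation=cv2.INTER_CUBIC),cv2.resize(b,(400,320))]))
E
```

```text
t: 6.8
tool_pos: [0.4254, -0.2903, 0.319]
tool_rot: [2.222, -2.22, 0.013]
contact_force: [-0.0, 0.7, -0.3]
opening: 0.0501
grip_force: 0.0
t: 7.38
tool_pos: [0.344, -0.1686, 0.3136]
tool_rot: [2.223, -2.218, 0.0]
contact_force: [0.4, 0.7, -0.5]
opening: 0.0499
grip_force: 0.0
```

View pics/w6.png

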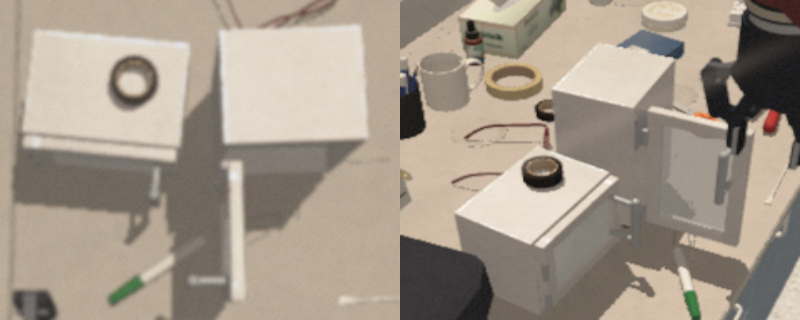

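The door stands square (top view, (235,165)-(237,298)), the low cabinet is shut with its tape in place, and the gripper is clear.

```bash
python3 -c "
from station import ctrl
print(ctrl.finish_job())"
```

```text
the job is handed in; nothing more can be done
None
```

The taller cabinet's door stands open about square to its front, the lower cabinet is still shut, and the gripper is clear of everything; I handed the job in after about 7.5 s.

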